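Cover the breakfast pots and the butter

TASK

Breakfast is over: put every lid back on the pot it fits, each seated flat on the rim, and the butter cover back on the butter dish, inside its rim, so that everything is closed. Set the stoneware down gently without dropping it, and leave the pots, the dish and the jam jar standing where they are.

Things in the scene. Friction and masses are not known exactly. Their poses are not given: they have to be found in the camera images.
- large_pot: Large round open stoneware pot, cream with a brown band near the foot, holding biscuits; 124 mm outside diameter, 100 mm tall to the flat rim, 5 mm wall, mouth 114 mm across, contents well below the rim. Loose, stands upright on the table. Origin: centre of its underside, z up.
- medium_pot: Medium round open stoneware pot, cream with a brown band near the foot, holding walnuts; 104 mm outside diameter, 80 mm tall to the flat rim, 5 mm wall, mouth 94 mm across, contents well below the rim. Loose, stands upright on the table. Origin: centre of its underside, z up.
- small_pot: Small round open stoneware pot, cream with a brown band near the foot, holding sugar cubes; 84 mm outside diameter, 60 mm tall to the flat rim, 5 mm wall, mouth 74 mm across, contents well below the rim. Loose, stands upright on the table. Origin: centre of its underside, z up.
- large_lid: Large round lid of the large pot, cream, brown edge and knob. Underneath a plug 10 mm deep, tapering from 106 to 96 mm diameter; then a plate 126 mm across, 6 mm thick; then a central knob, 24 mm diameter, 16 to 44 mm above the origin. Loose, starts plug down on the table. Origin: centre of the plug's underside, z up; seated, the plate lies on the rim and the origin is 90 mm above the pot's.
- medium_lid: Medium round lid of the medium pot, cream, brown edge and knob. Underneath a plug 10 mm deep, tapering from 86 to 76 mm diameter; then a plate 106 mm across, 6 mm thick; then a central knob, 24 mm diameter, 16 to 44 mm above the origin. Loose, starts plug down on the table. Origin: centre of the plug's underside, z up; seated, the plate lies on the rim and the origin is 70 mm above the pot's.
- small_lid: Small round lid of the small pot, cream, brown edge and knob. Underneath a plug 10 mm deep, tapering from 66 to 56 mm diameter; then a plate 86 mm across, 6 mm thick; then a central knob, 24 mm diameter, 16 to 44 mm above the origin. Loose, starts plug down on the table. Origin: centre of the plug's underside, z up; seated, the plate lies on the rim and the origin is 50 mm above the pot's.
- butter_dish: Butter dish base: cream tray, brown rim, 164 mm (its x) by 108 mm (its y); floor 6 mm above the table, inside the rim 156 x 100 mm, rim 4 mm thick, 12 mm tall. A fixed butter block, 62 (x) x 46 mm, top 36 mm up, its centre 10 mm to -x of the middle. Loose, flat on the table. Origin: centre of its underside, z up.
- butter_cover: Butter dish cover: cream box open below, 132 (its x) by 80 mm (its y), walls 4 mm, 50 mm tall, with a central brown handle ridge, 50 mm along x, 14 mm thick, 50 to 78 mm above the origin. Loose, starts opening down. Origin: centre of its underside, z up. In place: on the dish's floor inside the rim, origin 6 mm above the dish's, long sides parallel, either way round.
- jam_jar: Closed jam jar (bystander), dark red with a paper label and a brass lid, 72 mm diameter, 95 mm tall, loose. Origin: centre of its underside.
Things that resemble listed ones, but are neither listed nor needed, are in the scene too. Leave any blue or purple look-alike of the large_lid alone. What is shaped like the medium_lid but green is not meant.

How it is judged:
At the end, for the whole second after the job is handed in: Each lid on its own pot: centred to 8 mm, at seated height to 3 mm, level to 0.06 rad. Cover on the dish's floor inside the rim: to 14 mm along, 12 mm across, 3 mm in height, 0.2 rad in turn, level. Pots and dish upright, within 40 mm of where they stood; all at rest (horizontal distance between large_lid and large_pot below 0.008 m and z of large_lid in the frame of large_pot between 0.087 and 0.093 m and angle between each of large_lid, large_pot, medium_lid, medium_pot, small_lid, small_pot, butter_cover, butter_dish's own z axis and vertical below 0.06 rad and distance of each of large_pot, medium_pot, small_pot, butter_dish from where it was at the start of the episode below 0.04 m and linear speed of each of large_lid, large_pot, medium_lid, medium_pot, small_lid, small_pot, butter_cover, butter_dish below 0.02 m/s and horizontal distance between medium_lid and medium_pot below 0.008 m and z of medium_lid in the frame of medium_pot between 0.067 and 0.073 m and horizontal distance between small_lid and small_pot below 0.008 m and z of small_lid in the frame of small_pot between 0.047 and 0.053 m and x of butter_cover in the frame of butter_dish between -0.014 and 0.014 m and y of butter_cover in the frame of butter_dish between -0.012 and 0.012 m and angle between the x axis of butter_cover and the x axis of butter_dish, either way round below 0.2 rad and z of butter_cover in the frame of butter_dish between 0.003 and 0.009 m); the robot touches nothing.
It fails at once if the jam jar is shoved more than 40 mm or tipped (distance of jam_jar from where it was at the start of the episode above 0.04 m or angle between jam_jar's own z axis and vertical above 0.35 rad).
It fails at once if a lid or the cover is dropped (faster than 0.65 m/s with no finger on it: a fall of over 20 mm) ((linear speed of large_lid above 0.65 m/s and contact force between the fingers and large_lid below 0.05 N) or (linear speed of medium_lid above 0.65 m/s and contact force between the fingers and medium_lid below 0.05 N) or (linear speed of small_lid above 0.65 m/s and contact force between the fingers and small_lid below 0.05 N) or (linear speed of butter_cover above 0.65 m/s and contact force between the fingers and butter_cover below 0.05 N)).
It fails at once if a pot or the dish is shoved more than 40 mm or tipped (distance of any of large_pot, medium_pot, small_pot, butter_dish from where it was at the start of the episode above 0.04 m or angle between any of large_pot, medium_pot, small_pot, butter_dish's own z axis and vertical above 0.35 rad).
It also fails if it takes over 118 s, if anything falls off the work surface, if the arm or the gripper's body presses on something with over 40 N, if the wrist force passes 120 N, or if a joint passes its speed limit or range.

ROBOT

A 6-joint arm with a two-finger parallel gripper is mounted at the origin on the work surface. World frame = base frame: x ahead of the robot, y to its left, z up, the work surface at z = 0. Lengths are in m, angles in rad, forces in N, time in s.
With the tool pointing down it reaches from about 0.35 to 0.85 m from the base axis. Payload 8.1 kg.
Tool frame: the origin (TCP) lies on the centre line of the jaws, within the pads' length; the fingertips stand 17 mm ahead of it and the grasp point (between the pads) lies 2 mm behind it; z points along the fingers, y is the line along which they close (so a half turn about z gives the same grasp; the last joint's range is limited). The gripper opens to 93 mm and grips with 3 to 60 N. Pads are 15 mm wide; open, the fingers measure 128 mm over their backs; the gripper's body (75 mm by 188 mm) begins 65 mm behind the grasp point.
Start: joints at [1.083, 0.13, 1.488, -0, 1.523, -0.085], TCP at [0.235, 0.552, 0.236] pointing down, gripper open.
Joint ranges: [-2.96, 2.96], [-0.89, 2.26], [0.02, 2.5], [-1.34, 4.48], [0, 2.73], [-2.66, 2.66]. Speed limits (rad/s): [2.39, 2.39, 2.79, 3.14, 3.14, 3.14].

INTERFACE

Orientations are given as a rotation vector (axis times angle).
In Python, from plant import robot, optics, close_job, models gives the robot as it stands.
- The arm moves only by the shell command python3 -m inch 'ROWS' [OPENING] [FORCE]. ROWS is a JSON object of lists of equal length, an entry for each row: "travel": the shift along the tool's x, y, z in m, a list of three; "spin": the turn about the tool's z in rad. In form: {"travel": [[x, y, z], ...], "spin": [spin, ...]}. A call has 1 to 10 rows; each row is the pose to reach, as a shift and turn from the pose commanded when the call began, along the tool's axes at that moment; what a row does not reach only later rows make up. A row lasts 1/12 s, in which the tool goes at most 41.7 mm and 7.16 degrees, less where a joint would pass 70% of its speed; a pose out of reach is approached as far as the arm can. A call with a gripper value outside its range is refused whole. OPENING is the closure, from 0 (fully open) to 1 (shut), set as the call begins (- or left out, the last holds). The fingers move at their own pace and stop on an object; FORCE is the grip in N (left out, the last holds). Time passes only in rows, so rows that repeat a pose let the fingers close. It gives the time, the measured TCP pose, the force, the opening and the grip force at its end, in the units of the state.
- robot.read_state(): the state, without advancing time (a new reading comes with each control period).
- optics.read_camera(name): name is "scene" or "side" or "wrist"; returns (picture, depth): 480x640x3 uint8, red, green, blue; 480x640 float32, m along the optical axis (not along the pixel's ray), 0 where there is no reading.
- optics.camera_info(name): a dict with "camera_matrix" (3x3 intrinsics, pixels), "view" (4x4, takes a point from world to camera coordinates). Camera axes: x right, y down, z forward; pixel columns grow to the right and rows downward; lengths in m; the calibration is good to about 2 mm. The wrist camera is an equidistant fisheye: a pixel r from the principal point sees the ray r / f radians off the axis. A picture is of the moment at which its call begins: read the wrist's pose just before it. camera_info takes no time and is no camera call; for the wrist camera it gives the pose at the moment of the call.
- close_job(): hands the job in; it is judged then, once.
Trained networks look in the newest picture that a camera, given by its name, has taken for a name from the list of things; names that differ only in an ending like _2 or _b are one class to them, and where a whole thing is asked for, a point or a joint stands for the part that bears it (a point fixed in the world has none). Each returns a list of dicts, best first, with "p" (0 to 1); they miss things now and then, are a little off and sometimes report something else, mostly with a low value. They report only what shows in the picture. A call takes as long as a camera call. They do not tell look-alikes from the thing itself.
- models.look_for(camera, name): "centre" ([x, y, z] in m, in world coordinates, good to about 4 mm: the middle of the surface that is visible of it).
- models.masks_of(camera, name): "region" (480x640 bool, what is visible of it).
The state is a dict: "t": time; "q": joint angles; "dq": joint speeds; "joint_torque": joint torques, N m; "tool_pos": TCP position; "orientation": TCP orientation; "force": force on the tool from outside, world axes, zero at the start; "wrist_torque": the same for the moment, N m; "opening": finger opening in m; "gripper_force": force on a finger pad.
Only numpy, scipy, OpenCV 4.12 (cv2) and the standard library are available. Lean on these libraries where they do the work, as an engineer would, in place of code of your own. Each camera call takes 0.05 s, during which the arm holds its last target. There are 200 camera calls.

## Working session

There is one attempt and no reset: what is moved stays moved. The work goes in short steps, Python scripts to look and compute and a shell command to move; the robot and the scene stay as the last step left them, time stands still between calls to the robot, and variables do not carry over. Pictures are saved under pics/ and viewed, at most 14 in all, crops included, and the job is handed in when it is done.

```bash
ls; mkdir -p pics; cat > h.py <<'E'
import numpy as np, cv2
from plant import robot, optics, models, close_job
def cloud(cam):
    info=optics.camera_info(cam); img,d=optics.read_camera(cam)
    K=np.array(info["camera_matrix"]); V=np.array(info["view"])
    v,u=np.mgrid[:480,:640]
    P=np.stack([(u-K[0,2])/K[0,0]*d,(v-K[1,2])/K[1,1]*d,d],-1)
    W=(P-V[:3,3])@V[:3,:3]
    W[d<=0]=np.nan
    return img,W
def save(img,name): cv2.imwrite('pics/'+name+'.png',img[:,:,::-1])
E
python3 - <<'E'
from h import *
N=["large_pot","medium_pot","small_pot","large_lid","medium_lid","small_lid","butter_dish","butter_cover","jam_jar"]
for c in ["scene","side"]:
    img,W=cloud(c); save(img,c+'0'); np.save(c+'0W.npy',W); np.save(c+'0I.npy',img)
    for n in N:
        print(c,n,[(np.round(r["centre"],3).tolist(),round(r["p"],2)) for r in models.look_for(c,n)])
s=robot.read_state(); print(s["t"],s["tool_pos"],s["orientation"],s["opening"],s["force"])
E
```

```text
pics
scene large_pot [([0.562, 0.417, 0.071], 0.86)]
scene medium_pot [([0.655, 0.229, 0.054], 0.98), ([0.661, -0.229, 0.05], 0.15)]
scene small_pot [([0.469, 0.096, 0.041], 0.57)]
scene large_lid [([0.49, -0.095, 0.017], 0.82), ([0.815, -0.274, 0.018], 0.7), ([0.186, -0.325, 0.015], 0.68)]
scene medium_lid [([0.248, 0.279, 0.014], 0.84), ([0.392, 0.291, 0.016], 0.76), ([0.376, -0.289, 0.018], 0.47)]
scene small_lid [([0.378, -0.292, 0.017], 0.77)]
scene butter_dish [([0.559, -0.428, 0.009], 0.65)]
scene butter_cover [([0.661, -0.229, 0.05], 0.64)]
scene jam_jar [([0.7, 0.001, 0.09], 0.96)]
side large_pot [([0.544, 0.38, 0.073], 0.57)]
side medium_pot [([0.641, 0.197, 0.056], 0.85)]
side small_pot [([0.456, 0.076, 0.036], 0.81)]
side large_lid [([0.477, -0.109, 0.018], 0.94), ([0.808, -0.286, 0.016], 0.86), ([0.176, -0.341, 0.015], 0.55)]
side medium_lid [([0.381, 0.28, 0.011], 0.95), ([0.236, 0.267, 0.019], 0.76)]
side small_lid [([0.367, -0.305, 0.016], 0.65), ([0.476, -0.11, 0.016], 0.35)]
side butter_dish [([0.532, -0.448, 0.004], 0.57)]
side butter_cover [([0.624, -0.26, 0.046], 0.79)]
side jam_jar [([0.664, -0.028, 0.059], 0.59), ([0.545, 0.378, 0.07], 0.23)]
1.0 [0.2351725  0.55200836 0.23566599] [-6.28412356e-01 -3.07809488e+00 -5.32384533e-05] 0.09323971214686413 [-0.48981525 -0.36731496  0.69390041]
```

View pics/scene0.png

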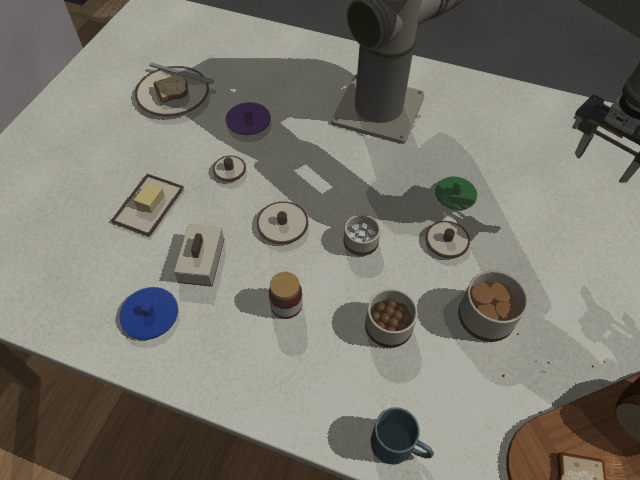

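View pics/side0.png

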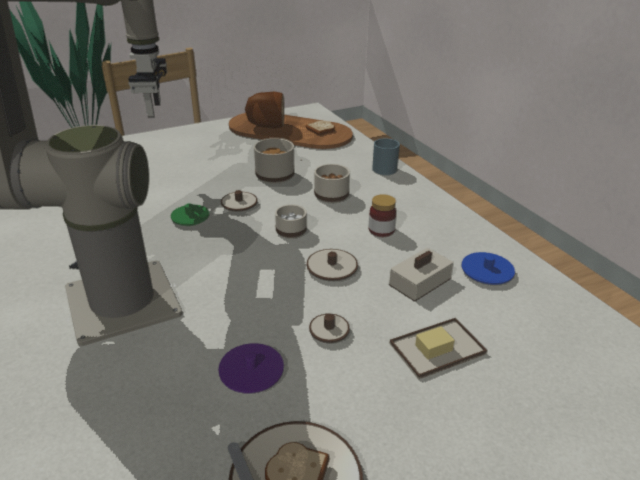

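```bash
cat >> h.py <<'E'
def circ(W,c,R,zlo,zhi,r,it=6):
    # mask of points at plate/rim height; fit circle by matching outer radius
    c=np.array(c,float)
    m=(W[...,2]>zlo)&(W[...,2]<zhi)&(np.hypot(W[...,0]-c[0],W[...,1]-c[1])<r)
    return W[m]
E
python3 - <<'E'
from h import *
from scipy.optimize import least_squares
items={"LL":((.49,-.095),.063,.016),"ML":((.392,.291),.053,.016),"SL":((.378,-.292),.043,.016),
"LP":((.56,.41),.062,.1),"MP":((.655,.225),.052,.08),"SP":((.469,.09),.042,.06),"JJ":((.69,0),.036,.095),"PU":((.186,-.325),.063,.016),"BL":((.815,-.274),.063,.016),"GR":((.248,.279),.053,.016)}
for cam in ["scene","side"]:
    W=np.load(cam+'0W.npy')
    t=W[230:260,320:640:5]; 
    for n,(c,R,h) in items.items():
        c=np.array(c)
        m=(W[...,2]>h-.006)&(W[...,2]<h+.006)&(np.hypot(W[...,0]-c[0],W[...,1]-c[1])<R+.02)
        P=W[m]
        if len(P)<20: print(cam,n,len(P)); continue
        # outermost points by angle
        cc=np.median(P[:,:2],0)
        for _ in range(5):
            a=np.arctan2(*(P[:,:2]-cc).T[::-1]); r=np.hypot(*(P[:,:2]-cc).T)
            b=((a+np.pi)/(2*np.pi)*36).astype(int)%36
            E=np.array([P[b==k][np.argmax(r[b==k]),:2] for k in range(36) if (b==k).any()])
            s=least_squares(lambda x:np.hypot(*(E-x[:2]).T)-x[2],[*cc,R],loss='soft_l1',f_scale=.002).x; cc=s[:2]
        print(cam,n,len(P),len(E),np.round(s,4),'R',R,'z',np.round(np.median(P[:,2]),4))
    for n,lo,hi,c,rr in [("cover",.044,.056,(.655,-.235),.1),("coverh",.07,.085,(.655,-.235),.1),("dish",.008,.018,(.555,-.43),.12),("butter",.03,.042,(.555,-.43),.1)]:
        m=(W[...,2]>lo)&(W[...,2]<hi)&(np.hypot(W[...,0]-c[0],W[...,1]-c[1])<rr)
        print(cam,n,m.sum(),cv2.minAreaRect((W[m][:,:2]*1000).astype(np.float32)) if m.sum()>5 else '')
E
```

```text
scene LL 1579 36 [ 0.4823 -0.0988  0.0631] R 0.063 z 0.017
scene ML 1157 36 [0.3868 0.2914 0.0531] R 0.053 z 0.0167
scene SL 555 36 [ 0.3708 -0.2953  0.0429] R 0.043 z 0.017
scene LP 529 36 [0.5538 0.4188 0.0622] R 0.062 z 0.0992
scene MP 422 36 [0.6531 0.2234 0.0518] R 0.052 z 0.0798
scene SP 268 36 [0.4632 0.0975 0.0418] R 0.042 z 0.0591
scene JJ 634 36 [ 0.6831 -0.0059  0.0311] R 0.036 z 0.0955
scene PU 1054 36 [ 0.1839 -0.3266  0.064 ] R 0.063 z 0.0169
scene BL 2185 36 [ 0.8124 -0.2782  0.0632] R 0.063 z 0.0173
scene GR 969 36 [0.2392 0.2795 0.0531] R 0.053 z 0.0165
scene cover 1549 ((644.5527954101562, -238.28411865234375), (136.4036407470703, 82.5374984741211), 13.779915809631348)
scene coverh 137 ((644.5885009765625, -237.9153289794922), (51.26822280883789, 15.76505184173584), 13.814611434936523)
scene dish 871 ((544.976806640625, -450.94732666015625), (187.62295532226562, 168.02110290527344), 88.44881439208984)
scene butter 397 ((536.2905883789062, -436.10040283203125), (50.60545349121094, 64.83992767333984), 88.2693099975586)
side LL 1191 36 [ 0.4802 -0.1011  0.0633] R 0.063
[... 285 characters left out ...]
73
side JJ 252 36 [ 0.679  -0.0091  0.0304] R 0.036 z 0.0931
side PU 2393 36 [ 0.1827 -0.3287  0.0632] R 0.063 z 0.0149
side BL 1214 36 [ 0.8104 -0.2796  0.0634] R 0.063 z 0.0152
side GR 552 33 [0.2367 0.2754 0.0529] R 0.053 z 0.0143
side cover 1040 ((641.1338500976562, -239.71063232421875), (137.44140625, 84.62476348876953), 14.234174728393555)
side coverh 108 ((639.9713745117188, -240.73912048339844), (53.44710922241211, 15.921880722045898), 14.376884460449219)
side dish 649 ((543.6233520507812, -438.3923034667969), (113.23005676269531, 166.14735412597656), 87.97044372558594)
side butter 546 ((533.0584716796875, -438.03009033203125), (49.6635627746582, 66.6328353881836), 88.75166320800781)
```

The scene picture shows the cream lids at (282,222) large, (447,239) medium and (229,168) small. The cover is at (200,253), the dish at (148,203), and the look-alikes are the blue, purple and green lids. The side picture agrees, and circle fits from both cameras match the known radii. I'm moving to the medium lid now.

```bash
python3 -m inch '{"travel": [[-0.0242,-0.0182,0.0136],[-0.0483,-0.0364,0.0272],[-0.0725,-0.0546,0.0408],[-0.0966,-0.0728,0.0544],[-0.1208,-0.091,0.068],[-0.1449,-0.1093,0.0816],[-0.1691,-0.1275,0.0952],[-0.1932,-0.1457,0.1088],[-0.2174,-0.1639,0.1224],[-0.2415,-0.1821,0.136]], "spin": [0.117,0.234,0.35,0.467,0.584,0.701,0.818,0.934,1.051,1.168]}' 0 40
python3 -m inch '{"travel": [[0,0,0],[0,0,0]], "spin": [0,0]}'
```

```text
t: 1.83
tool_pos: [0.3866, 0.2885, 0.0993]
orientation: [2.228, 2.215, 0.001]
force: [0.2, 0.9, 0.9]
opening: 0.093
gripper_force: 0.0
t: 2.0
tool_pos: [0.386, 0.2884, 0.0989]
orientation: [-2.224, -2.219, 0.002]
force: [-0.5, 1.0, -0.6]
opening: 0.0932
gripper_force: 0.0
```

```bash
python3 -m inch '{"travel": [[0.001,0,0.015],[0.001,0,0.03],[0.001,0,0.045],[0.001,0,0.055],[0.001,0,0.061],[0.001,0,0.061],[0.001,0,0.061]], "spin": [0,0,0,0,0,0,0]}'
python3 -m inch '{"travel": [[0,0,0],[0,0,0],[0,0,0],[0,0,0],[0,0,0],[0,0,0],[0,0,0],[0,0,0],[0,0,0],[0,0,0]], "spin": [0,0,0,0,0,0,0,0,0,0]}' 1 40
```

```text
t: 2.58
tool_pos: [0.3859, 0.2913, 0.039]
orientation: [-2.22, -2.223, -0.0]
force: [-0.4, -0.3, -0.1]
opening: 0.093
gripper_force: 0.0
t: 3.42
tool_pos: [0.3859, 0.2908, 0.0386]
orientation: [-2.221, -2.221, 0.0]
force: [-0.8, 0.2, -0.5]
opening: 0.0312
gripper_force: 0.0
```

```bash
python3 -m inch '{"travel": [[0,0,-0.005],[0,0,-0.015],[0,0,-0.03],[0,0,-0.045],[0,0,-0.06],[0,0,-0.075],[0,0,-0.09],[0,0,-0.1],[0,0,-0.105],[0,0,-0.105]], "spin": [0,0,0,0,0,0,0,0,0,0]}'
```

```text
t: 4.25
tool_pos: [0.3867, 0.2913, 0.1453]
orientation: [2.221, 2.221, 0.004]
force: [0.2, 0.3, -1.1]
opening: 0.0233
gripper_force: 40.0
```

```bash
python3 - <<'E'
from h import *
img,W=cloud("side"); save(cv2.resize(img[60:300,80:400],None,fx=2,fy=2),'lift1')
for cam in("side","scene"):
    if cam=="scene": img,W=cloud(cam)
    m=(np.hypot(W[...,0]-.386,W[...,1]-.291)<.06)&(W[...,2]<.3)
    print(cam,np.histogram(W[...,2][m],np.arange(0,.2,.01)), robot.read_state()["force"])
E
```

```text
side (array([ 83,   0,   0,   0,   0,   0,   0,   0,   0,   2,  21, 439,  37,
        62,  76,  52,  48,  56,  53]), array([0.  , 0.01, 0.02, 0.03, 0.04, 0.05, 0.06, 0.07, 0.08, 0.09, 0.1 ,
       0.11, 0.12, 0.13, 0.14, 0.15, 0.16, 0.17, 0.18, 0.19])) [ 0.1864297   0.76476686 -2.16744085]
scene (array([715,   0,   0,   0,   0,   0,   0,   0,   0,   0,   1, 636, 104,
         2,   0,   0,   0,   0,   0]), array([0.  , 0.01, 0.02, 0.03, 0.04, 0.05, 0.06, 0.07, 0.08, 0.09, 0.1 ,
       0.11, 0.12, 0.13, 0.14, 0.15, 0.16, 0.17, 0.18, 0.19])) [-0.64654792 -0.16087147 -1.72218936]
```

View pics/lift1.png

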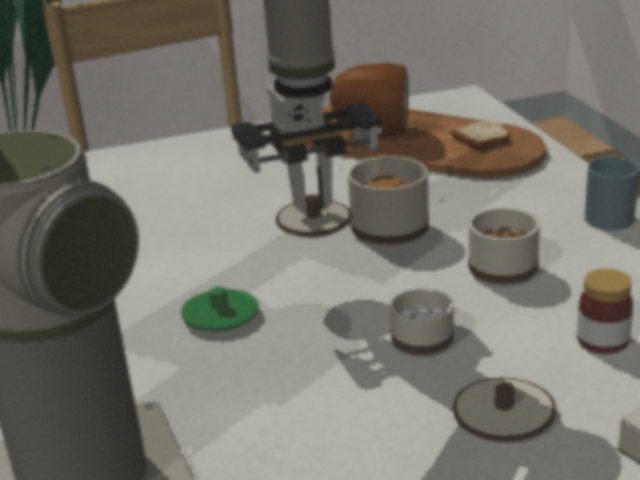

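The picture shows the lid held level by its knob at about (315,215). I'll measure the exact offset from the TCP.

```bash
cat >> h.py <<'E'
from scipy.optimize import least_squares
def lid(W,c,R,z,dz=.008,ex=.02):
    c=np.array(c)
    P=W[(abs(W[...,2]-z)<dz)&(np.hypot(W[...,0]-c[0],W[...,1]-c[1])<R+ex)]
    for _ in range(4):
        A=np.c_[P[:,:2]-c,np.ones(len(P))]; pl=np.linalg.lstsq(A,P[:,2],rcond=None)[0]
        k=abs(A@pl-P[:,2])<.003; P=P[k] if k.sum()>30 else P
    cc=np.median(P[:,:2],0)
    for _ in range(5):
        d=P[:,:2]-cc; r=np.hypot(*d.T); b=((np.arctan2(d[:,1],d[:,0])+np.pi)/(2*np.pi)*36).astype(int)%36
        E=np.array([P[b==k][np.argmax(r[b==k]),:2] for k in range(36) if (b==k).any()])
        s=least_squares(lambda x:np.hypot(*(E-x[:2]).T)-x[2],[*cc,R],loss='soft_l1',f_scale=.002).x; cc=s[:2]
    return np.round([s[0],s[1],pl@[*(cc-c),1],s[2],pl[0],pl[1]],4),len(P)
def held(c,R,z):
    for cam in("scene","side"):
        img,W=cloud(cam); print(cam,'x y ztop R tiltx tilty',*lid(W,c,R,z))
    s=robot.read_state(); print(s["t"],np.round(s["tool_pos"],4),np.round(s["force"],1))
E
python3 -c "
from h import *
held((.386,.291),.053,.118)"
```

```text
scene x y ztop R tiltx tilty [ 0.3885  0.2915  0.1167  0.0522  0.005  -0.0042] 605
side x y ztop R tiltx tilty [ 0.3844  0.2869  0.1143  0.0523  0.0018 -0.0063] 386
4.45 [0.3853 0.2904 0.1425] [ 0.8  0.7 -1.8]
```

```bash
python3 -m inch '{"travel": [[-0.001,0.005,-0.002],[-0.005,0.02,-0.008],[-0.012,0.046,-0.01],[-0.02,0.078,-0.01],[-0.028,0.11,-0.01],[-0.036,0.142,-0.01],[-0.044,0.174,-0.01],[-0.052,0.205,-0.01],[-0.058,0.23,-0.01],[-0.063,0.248,-0.01]], "spin": [0,0,0,0,0,0,0,0,0,0]}'
python3 -m inch '{"travel": [[-0.002,0.010,0],[-0.004,0.015,0],[-0.004,0.017,0],[-0.004,0.017,0],[-0.004,0.017,0],[-0.004,0.017,0]], "spin": [0,0,0,0,0,0]}'
python3 -c "
from h import *
held((.652,.222),.053,.126)"
```

```text
t: 5.28
tool_pos: [0.6361, 0.2263, 0.1523]
orientation: [-2.223, -2.22, 0.001]
force: [-0.2, 0.4, -1.6]
opening: 0.0232
gripper_force: 40.0
t: 5.78
tool_pos: [0.6502, 0.2242, 0.1536]
orientation: [-2.22, -2.222, 0.001]
force: [1.1, 0.2, -0.6]
opening: 0.0231
gripper_force: 40.0
scene x y ztop R tiltx tilty [0.6522 0.2251 0.1269 0.0527 0.0082 0.0073] 437
side x y ztop R tiltx tilty [0.6488 0.2209 0.1251 0.0518 0.0052 0.0093] 367
5.8833 [0.6504 0.2242 0.1539] [-0.2  0.4 -1.3]
```

```bash
python3 -m inch '{"travel": [[-0.001,0.001,0.004],[-0.001,0.001,0.01],[-0.001,0.001,0.017],[-0.001,0.001,0.024],[-0.001,0.001,0.03],[-0.001,0.001,0.034],[-0.001,0.001,0.037],[-0.001,0.001,0.039],[-0.001,0.001,0.04],[-0.001,0.001,0.04]], "spin": [0,0,0,0,0,0,0,0,0,0]}'
python3 -c "
from h import *
held((.652,.222),.053,.087)"
```

```text
t: 6.72
tool_pos: [0.652, 0.2228, 0.1135]
orientation: [-2.221, -2.221, 0.0]
force: [0.1, -0.3, -1.0]
opening: 0.0232
gripper_force: 40.0
scene x y ztop R tiltx tilty [ 0.6544  0.2242  0.0871  0.0524 -0.0064 -0.0029] 408
side x y ztop R tiltx tilty [0.6503 0.2198 0.0853 0.0517 0.01   0.0073] 353
6.8167 [0.6522 0.2229 0.114 ] [-0.3  0.8  0.1]
```

```bash
python3 -m inch '{"travel": [[0,0,0.0005],[0,0,0.001],[0,0,0.001],[0,0,0.001]], "spin": [0,0,0,0]}'
```

```text
t: 7.15
tool_pos: [0.6523, 0.2229, 0.1131]
orientation: [2.221, 2.221, 0.001]
force: [0.9, 0.4, 0.0]
opening: 0.0232
gripper_force: 40.0
```

```bash
python3 -m inch '{"travel": [[0,0,0],[0,0,0],[0,0,0],[0,0,0],[0,0,0]], "spin": [0,0,0,0,0]}' 0.4
python3 -m inch '{"travel": [[0,0,-0.01],[0,0,-0.02],[0,0,-0.035],[0,0,-0.05],[0,0,-0.06],[0,0,-0.06]], "spin": [0,0,0,0,0,0]}'
python3 -c "
from h import *
held((.652,.222),.053,.087)"
```

```text
t: 7.57
tool_pos: [0.6519, 0.2228, 0.1126]
orientation: [-2.221, -2.221, 0.0]
force: [-0.5, -0.3, -0.3]
opening: 0.0516
gripper_force: 0.0
t: 8.07
tool_pos: [0.6542, 0.2234, 0.1779]
orientation: [2.219, 2.219, 0.01]
force: [0.5, -0.4, 0.5]
opening: 0.056
gripper_force: 0.0
scene x y ztop R tiltx tilty [ 0.6545  0.224   0.0869  0.0524 -0.0025 -0.0039] 875
side x y ztop R tiltx tilty [0.6501 0.2206 0.0845 0.052  0.0063 0.0086] 398
8.1667 [0.6526 0.223  0.174 ] [0.3 0.6 0.3]
```

```bash
python3 -m inch '{"travel": [[-0.02,-0.01,0],[-0.05,-0.026,0],[-0.085,-0.045,0],[-0.12,-0.064,0],[-0.155,-0.082,0],[-0.19,-0.1,0],[-0.225,-0.119,0],[-0.26,-0.138,0.01],[-0.295,-0.156,0.03],[-0.315,-0.167,0.05]], "spin": [0,0,0,0,0,0,0,0,0,0]}'
python3 -m inch '{"travel": [[-0.008,-0.004,0.02],[-0.008,-0.004,0.03],[-0.008,-0.004,0.03]], "spin": [0,0,0]}'
```

```text
t: 9.0
tool_pos: [0.4837, -0.0947, 0.1224]
orientation: [2.221, 2.219, -0.0]
force: [-0.0, -0.3, 0.1]
opening: 0.056
gripper_force: 0.0
t: 9.25
tool_pos: [0.4784, -0.0996, 0.0893]
orientation: [-2.22, -2.216, 0.004]
force: [0.4, 0.3, -0.7]
opening: 0.0556
gripper_force: 0.0
```

```bash
python3 -m inch '{"travel": [[0,0,0.012],[0,0,0.026],[0,0,0.04],[0,0,0.05],[0,0,0.055],[0,0,0.055],[0,0,0.055]], "spin": [0,0,0,0,0,0,0]}'
python3 -m inch '{"travel": [[0,0,0],[0,0,0],[0,0,0],[0,0,0],[0,0,0],[0,0,0],[0,0,0],[0,0,0]], "spin": [0,0,0,0,0,0,0,0]}' 1 50
```

```text
t: 9.83
tool_pos: [0.4814, -0.0998, 0.0379]
orientation: [2.221, 2.222, 0.0]
force: [-0.5, -0.4, 1.0]
opening: 0.0558
gripper_force: 0.0
t: 10.5
tool_pos: [0.4811, -0.1003, 0.0379]
orientation: [2.221, 2.221, 0.0]
force: [-0.9, -0.1, 2.2]
opening: 0.023
gripper_force: 50.0
```

```bash
python3 -m inch '{"travel": [[0,0,-0.004],[0,0,-0.012],[0,0,-0.025],[0,0,-0.042],[0,0,-0.06],[0,0,-0.08],[0,0,-0.1],[0,0,-0.118],[0,0,-0.13],[0,0,-0.135]], "spin": [0,0,0,0,0,0,0,0,0,0]}'
python3 -c "
from h import *
held((.481,-.1),.063,.151)"
```

```text
t: 11.33
tool_pos: [0.482, -0.1005, 0.1752]
orientation: [2.219, 2.219, 0.002]
force: [-0.1, 0.5, -1.4]
opening: 0.0232
gripper_force: 50.0
scene x y ztop R tiltx tilty [ 4.842e-01 -9.860e-02  1.542e-01  6.260e-02  3.000e-04 -1.800e-03] 1090
side x y ztop R tiltx tilty [ 0.4808 -0.1011  0.1519  0.0629  0.0054  0.0033] 960
11.4333 [ 0.4815 -0.1004  0.1735] [-0.3  1.1 -2.2]
```

```bash
python3 -m inch '{"travel": [[0.005,0.001,0],[0.015,0.002,0],[0.03,0.004,0],[0.055,0.007,0],[0.085,0.011,0],[0.118,0.016,0],[0.152,0.02,0],[0.186,0.025,0],[0.22,0.03,0],[0.254,0.034,0]], "spin": [0,0,0,0,0,0,0,0,0,0]}'
python3 -m inch '{"travel": [[0.034,0.005,0],[0.068,0.01,0],[0.102,0.015,0],[0.136,0.02,0],[0.168,0.024,0],[0.198,0.028,0],[0.224,0.031,0],[0.244,0.034,0],[0.257,0.036,0],[0.263,0.036,0]], "spin": [0,0,0,0,0,0,0,0,0,0]}'
python3 -m inch '{"travel": [[0,0,0],[0,0,0],[0,0,0]], "spin": [0,0,0]}'
python3 -c "
from h import *
held((.552,.417),.063,.151)"
```

```text
t: 12.27
tool_pos: [0.5138, 0.1563, 0.1712]
orientation: [-2.22, -2.221, 0.003]
force: [0.4, -0.2, -1.9]
opening: 0.023
gripper_force: 50.0
t: 13.1
tool_pos: [0.5492, 0.4192, 0.1704]
orientation: [-2.218, -2.223, 0.004]
force: [1.0, 0.4, -2.2]
opening: 0.0235
gripper_force: 50.0
t: 13.35
tool_pos: [0.5506, 0.416, 0.172]
orientation: [-2.222, -2.221, 0.002]
force: [0.7, -0.0, -2.7]
opening: 0.0232
gripper_force: 50.0
scene x y ztop R tiltx tilty [ 0.5529  0.4169  0.1507  0.0626 -0.0036  0.0017] 1140
side x y ztop R tiltx tilty [0.5492 0.4132 0.1485 0.0621 0.0029 0.0035] 399
13.45 [0.551  0.4158 0.1726] [ 0.1 -0.8 -1.3]
```

```bash
python3 -m inch '{"travel": [[0.002,0.001,0.004],[0.002,0.001,0.011],[0.002,0.001,0.019],[0.002,0.001,0.027],[0.002,0.001,0.034],[0.002,0.001,0.039],[0.002,0.001,0.042],[0.002,0.001,0.0435],[0.002,0.001,0.0445],[0.002,0.001,0.0445]], "spin": [0,0,0,0,0,0,0,0,0,0]}'
python3 -c "
from h import *
held((.552,.417),.063,.107)"
```

```text
t: 14.28
tool_pos: [0.5521, 0.4189, 0.1283]
orientation: [2.221, 2.221, 0.001]
force: [-0.6, 0.4, -1.3]
opening: 0.0235
gripper_force: 50.0
scene x y ztop R tiltx tilty [ 5.547e-01  4.196e-01  1.069e-01  6.260e-02 -3.200e-03 -5.000e-04] 978
side x y ztop R tiltx tilty [0.5498 0.4161 0.1048 0.0627 0.0027 0.0042] 403
14.3833 [0.5522 0.419  0.1287] [-0.4 -0.5 -2.8]
```

```bash
python3 -m inch '{"travel": [[0,0,0.0005],[0,0,0.001],[0,0,0.001]], "spin": [0,0,0]}'
python3 -m inch '{"travel": [[0,0,0],[0,0,0],[0,0,0],[0,0,0],[0,0,0]], "spin": [0,0,0,0,0]}' 0.4
python3 -m inch '{"travel": [[0,0,-0.01],[0,0,-0.02],[0,0,-0.035],[0,0,-0.05],[0,0,-0.06],[0,0,-0.06],[0,0,-0.06]], "spin": [0,0,0,0,0,0,0]}'
python3 -c "
from h import *
held((.552,.417),.063,.107)"
```

```text
t: 14.63
tool_pos: [0.5523, 0.419, 0.128]
orientation: [2.221, 2.221, 0.002]
force: [-0.6, -0.9, 0.9]
opening: 0.0232
gripper_force: 50.0
t: 15.05
tool_pos: [0.552, 0.4188, 0.127]
orientation: [2.222, 2.221, -0.0]
force: [-0.4, 0.5, -1.3]
opening: 0.052
gripper_force: 0.0
t: 15.63
tool_pos: [0.5527, 0.4193, 0.189]
orientation: [2.221, 2.221, 0.005]
force: [-0.6, -0.3, 0.2]
opening: 0.0556
gripper_force: 0.0
scene x y ztop R tiltx tilty [ 0.5543  0.4199  0.1065  0.0626 -0.0022  0.0033] 1636
side x y ztop R tiltx tilty [ 0.551   0.4174  0.1042  0.0628 -0.0019 -0.0043] 464
15.7333 [0.5517 0.4186 0.1865] [-0.4 -0.  -0.3]
```

```bash
python3 -m inch '{"travel": [[-0.015,-0.004,0],[-0.045,-0.011,0],[-0.08,-0.02,0],[-0.115,-0.029,0],[-0.15,-0.038,0],[-0.185,-0.047,0],[-0.22,-0.056,0],[-0.255,-0.065,0],[-0.29,-0.074,0],[-0.325,-0.083,0]], "spin": [0,0,0,0,0,0,0,0,0,0]}'
python3 -m inch '{"travel": [[-0.035,-0.009,0],[-0.07,-0.018,0],[-0.105,-0.027,0],[-0.14,-0.036,0],[-0.175,-0.045,0],[-0.21,-0.054,0],[-0.245,-0.063,0],[-0.28,-0.072,0.01],[-0.315,-0.081,0.03],[-0.345,-0.088,0.05]], "spin": [0,0,0,0,0,0,0,0,0,0]}'
python3 -m inch '{"travel": [[-0.025,-0.006,0.015],[-0.04,-0.01,0.03],[-0.045,-0.011,0.04],[-0.045,-0.011,0.04],[-0.045,-0.011,0.04]], "spin": [0,0,0,0,0]}'
```

```text
t: 16.57
tool_pos: [0.4675, 0.0923, 0.1859]
orientation: [-2.22, -2.221, 0.002]
force: [0.7, -0.3, -0.3]
opening: 0.0558
gripper_force: 0.0
t: 17.4
tool_pos: [0.38, -0.2534, 0.1365]
orientation: [2.221, 2.22, -0.0]
force: [-0.1, -0.5, -0.4]
opening: 0.0556
gripper_force: 0.0
t: 17.82
tool_pos: [0.3695, -0.295, 0.0962]
orientation: [-2.22, -2.219, -0.001]
force: [-0.7, -0.0, -0.2]
opening: 0.0559
gripper_force: 0.0
```

```bash
python3 -m inch '{"travel": [[0,0,0.012],[0,0,0.026],[0,0,0.042],[0,0,0.053],[0,0,0.058],[0,0,0.058],[0,0,0.058]], "spin": [0,0,0,0,0,0,0]}'
python3 -m inch '{"travel": [[0,0,0],[0,0,0],[0,0,0],[0,0,0],[0,0,0],[0,0,0],[0,0,0],[0,0,0]], "spin": [0,0,0,0,0,0,0,0]}' 1 40
```

```text
t: 18.4
tool_pos: [0.3703, -0.2959, 0.0394]
orientation: [2.221, 2.222, -0.0]
force: [1.1, 0.3, 0.6]
opening: 0.0562
gripper_force: 0.0
t: 19.07
tool_pos: [0.3701, -0.2964, 0.0394]
orientation: [2.221, 2.221, -0.0]
force: [-1.4, 0.6, 3.0]
opening: 0.0233
gripper_force: 40.0
```

```bash
python3 -m inch '{"travel": [[0,0,-0.004],[0,0,-0.012],[0,0,-0.025],[0,0,-0.042],[0,0,-0.06],[0,0,-0.08],[0,0,-0.093],[0,0,-0.1],[0,0,-0.1],[0,0,-0.1]], "spin": [0,0,0,0,0,0,0,0,0,0]}'
python3 -c "
from h import *
held((.37,-.296),.043,.116)"
```

```text
t: 19.9
tool_pos: [0.37, -0.2962, 0.1391]
orientation: [2.221, 2.221, -0.0]
force: [-0.1, 0.7, -1.3]
opening: 0.0231
gripper_force: 40.0
scene x y ztop R tiltx tilty [ 0.3714 -0.295   0.1164  0.0425  0.007   0.0077] 381
side x y ztop R tiltx tilty [ 0.3684 -0.2977  0.1139  0.0425  0.0025  0.0099] 600
20.0 [ 0.3694 -0.2956  0.138 ] [-0.2 -0.2 -0.6]
```

```bash
python3 -m inch '{"travel": [[0.005,0.001,0],[0.018,0.004,0],[0.04,0.009,0],[0.07,0.016,0],[0.104,0.024,0],[0.138,0.032,0],[0.172,0.04,0],[0.206,0.048,0],[0.24,0.056,0],[0.274,0.064,0]], "spin": [0,0,0,0,0,0,0,0,0,0]}'
python3 -m inch '{"travel": [[0.033,0.008,0],[0.062,0.015,0],[0.087,0.021,0],[0.105,0.025,0],[0.115,0.028,0],[0.118,0.028,0],[0.118,0.028,0],[0.118,0.028,0]], "spin": [0,0,0,0,0,0,0,0]}'
python3 -c "
from h import *
held((.462,.096),.043,.116)"
```

```text
t: 20.83
tool_pos: [0.4333, -0.0194, 0.1387]
orientation: [-2.221, -2.221, 0.0]
force: [1.1, -0.4, -1.6]
opening: 0.0231
gripper_force: 40.0
t: 21.5
tool_pos: [0.4615, 0.0953, 0.1388]
orientation: [-2.221, -2.221, 0.001]
force: [0.7, 0.1, -1.8]
opening: 0.0231
gripper_force: 40.0
scene x y ztop R tiltx tilty [ 0.4636  0.0959  0.1157  0.0426 -0.0015  0.0018] 335
side x y ztop R tiltx tilty [0.4606 0.0919 0.114  0.0418 0.0112 0.0079] 306
21.6 [0.4618 0.0948 0.139 ] [ 0.2 -1.3 -1.2]
```

```bash
python3 -m inch '{"travel": [[0.002,0,0.005],[0.002,0,0.013],[0.002,0,0.022],[0.002,0,0.031],[0.002,0,0.039],[0.002,0,0.0445],[0.002,0,0.0475],[0.002,0,0.049],[0.002,0,0.05],[0.002,0,0.05]], "spin": [0,0,0,0,0,0,0,0,0,0]}'
python3 -c "
from h import *
held((.462,.096),.043,.067)"
```

```text
t: 22.43
tool_pos: [0.4622, 0.0978, 0.0895]
orientation: [2.221, 2.221, 0.0]
force: [0.2, 0.5, -1.2]
opening: 0.0233
gripper_force: 40.0
scene x y ztop R tiltx tilty [0.4646 0.0984 0.0668 0.0425 0.0006 0.0028] 275
side x y ztop R tiltx tilty [0.4608 0.0956 0.0647 0.0419 0.0134 0.0184] 286
22.5333 [0.4624 0.0979 0.0895] [ 0.1  0.7 -0.9]
```

```bash
python3 -m inch '{"travel": [[0,0,0.0005],[0,0,0.0005]], "spin": [0,0]}'
python3 -m inch '{"travel": [[0,0,0],[0,0,0],[0,0,0],[0,0,0],[0,0,0]], "spin": [0,0,0,0,0]}' 0.4
python3 -m inch '{"travel": [[0,0,-0.01],[0,0,-0.02],[0,0,-0.035],[0,0,-0.055],[0,0,-0.075],[0,0,-0.09],[0,0,-0.1],[0,0,-0.1],[0,0,-0.1]], "spin": [0,0,0,0,0,0,0,0,0]}'
python3 -c "
from h import *
held((.462,.096),.043,.067)"
```

```text
t: 22.7
tool_pos: [0.4625, 0.0979, 0.0894]
orientation: [2.221, 2.221, 0.001]
force: [-1.5, 0.4, 4.4]
opening: 0.0232
gripper_force: 40.0
t: 23.12
tool_pos: [0.4619, 0.0978, 0.0885]
orientation: [-2.221, -2.221, 0.0]
force: [0.3, -0.6, 0.2]
opening: 0.0519
gripper_force: 0.0
t: 23.87
tool_pos: [0.4624, 0.0978, 0.1893]
orientation: [2.221, 2.221, 0.002]
force: [-0.1, -0.3, 0.6]
opening: 0.056
gripper_force: 0.0
scene x y ztop R tiltx tilty [ 0.4646  0.0989  0.0669  0.0428  0.0024 -0.0043] 645
side x y ztop R tiltx tilty [4.608e-01 9.490e-02 6.450e-02 4.210e-02 4.100e-03 3.000e-04] 347
23.9667 [0.4614 0.0978 0.1877] [-0.5  0.  -0. ]
```

```bash
python3 -m inch '{"travel": [[-0.017,0.009,0],[-0.052,0.028,0],[-0.088,0.047,0],[-0.124,0.067,0],[-0.16,0.086,0],[-0.196,0.105,0],[-0.232,0.125,0],[-0.268,0.144,0],[-0.304,0.163,0],[-0.337,0.181,0]], "spin": [0.12,0.24,0.36,0.48,0.6,0.72,0.84,0.96,1.08,1.2]}'
python3 -m inch '{"travel": [[0,0,0.01],[0,0,0.03],[0,0,0.05],[0,0,0.06],[0,0,0.06],[0,0,0.06]], "spin": [0.1,0.13,0.13,0.13,0.13,0.13]}'
python3 -c "
from h import *
from scipy.spatial.transform import Rotation as Ro
s=robot.read_state();R=Ro.from_rotvec(s['orientation']).as_matrix();print(s['tool_pos'],np.degrees(np.arctan2(R[1,0],R[0,0])),R[:,:2].T@(np.array([.6426,-.2392,0])-s['tool_pos']))"
```

```text
t: 24.8
tool_pos: [0.6427, -0.2412, 0.1864]
orientation: [-3.088, -0.569, 0.004]
force: [1.3, 1.1, 1.4]
opening: 0.056
gripper_force: 0.0
t: 25.3
tool_pos: [0.6421, -0.2386, 0.1273]
orientation: [-3.117, -0.378, 0.004]
force: [-0.2, -0.2, 0.6]
opening: 0.0555
gripper_force: 0.0
[ 0.64208557 -0.23863615  0.12727534] 13.823009289148072 [0.00065084 0.00089526]
```

```bash
python3 -m inch '{"travel": [[0,0,0.012],[0,0,0.026],[0,0,0.04],[0,0,0.05],[0,0,0.056],[0,0,0.056],[0,0,0.056]], "spin": [0,0,0,0,0,0,0]}'
python3 -m inch '{"travel": [[0,0,0],[0,0,0],[0,0,0],[0,0,0],[0,0,0],[0,0,0],[0,0,0],[0,0,0],[0,0,0],[0,0,0]], "spin": [0,0,0,0,0,0,0,0,0,0]}' 1 55
```

```text
t: 25.88
tool_pos: [0.6426, -0.239, 0.0719]
orientation: [-3.118, -0.377, 0.002]
force: [0.3, 0.3, 0.2]
opening: 0.0556
gripper_force: 0.0
t: 26.72
tool_pos: [0.6429, -0.239, 0.0726]
orientation: [-3.119, -0.377, 0.0]
force: [-1.0, 1.4, 1.4]
opening: 0.014
gripper_force: 55.0
```

```bash
python3 -m inch '{"travel": [[0,0,-0.004],[0,0,-0.012],[0,0,-0.022],[0,0,-0.035],[0,0,-0.05],[0,0,-0.065],[0,0,-0.075],[0,0,-0.08],[0,0,-0.08],[0,0,-0.08]], "spin": [0,0,0,0,0,0,0,0,0,0]}'
cat >> h.py <<'E'
from scipy.spatial.transform import Rotation as Ro
def cover(c,z):
    for cam in("scene","side"):
        img,W=cloud(cam)
        m=(abs(W[...,2]-z)<.006)&(np.hypot(W[...,0]-c[0],W[...,1]-c[1])<.1)
        P=W[m]; A=np.c_[P[:,:2]-c,np.ones(len(P))]
        print(cam,cv2.minAreaRect((P[:,:2]*1000).astype(np.float32)),np.round(np.median(P[:,2]),4),np.round(np.linalg.lstsq(A,P[:,2],rcond=None)[0],3))
    s=robot.read_state();R=Ro.from_rotvec(s['orientation']).as_matrix()
    print(s["t"],np.round(s['tool_pos'],4),'yaw',np.degrees(np.arctan2(R[1,0],R[0,0])),'\n',np.round(R,3),s["force"])
E
python3 -c "
from h import *
cover((.642,-.239),.13)"
```

```text
t: 27.55
tool_pos: [0.643, -0.2393, 0.1529]
orientation: [3.119, 0.377, 0.001]
force: [0.1, -0.7, -4.4]
opening: 0.0137
gripper_force: 55.0
scene ((645.2070922851562, -237.91421508789062), (135.20150756835938, 81.26322174072266), 13.061216354370117) 0.1309 [-0.003 -0.006  0.131]
side ((642.2739868164062, -239.67483520507812), (135.9272003173828, 82.83485412597656), 15.249787330627441) 0.1279 [-0.001  0.003  0.128]
27.65 [ 0.6423 -0.2389  0.1514] yaw 13.79494417717427 
 [[ 0.971  0.238 -0.002]
 [ 0.238 -0.971  0.001]
 [-0.002 -0.001 -1.   ]] [-0.16035225  0.81169873 -4.0535743 ]
```

```bash
python3 -m inch '{"travel": [[-0.003,0.004,0],[-0.012,0.014,0],[-0.027,0.032,0],[-0.046,0.055,0],[-0.066,0.079,0],[-0.087,0.103,0],[-0.107,0.127,0],[-0.124,0.147,0],[-0.136,0.162,0],[-0.142,0.169,0]], "spin": [0.01,0.03,0.06,0.1,0.14,0.18,0.22,0.25,0.27,0.27]}'
python3 -m inch '{"travel": [[0,0,0],[0,0,0],[0,0,0]], "spin": [0,0,0]}'
python3 -c "
from h import *
cover((.545,-.4375),.13)
img,W=cloud('scene')
for cam in ('scene','side'):
    W=np.load(cam+'0W.npy')
    d=W[...,:2]-[.545,-.4375]
    m=(abs(W[...,2]-.012)<.003)&(abs(d[...,0])<.095)&(abs(d[...,1])<.066)
    print(cam,m.sum(),cv2.minAreaRect((W[m][:,:2]*1000).astype(np.float32)))
save(img[120:320,60:330],'pre'); 
"
```

```text
t: 28.48
tool_pos: [0.5425, -0.4407, 0.152]
orientation: [3.141, -0.054, -0.002]
force: [0.8, -0.1, -3.0]
opening: 0.0135
gripper_force: 55.0
t: 28.73
tool_pos: [0.5458, -0.4361, 0.1524]
orientation: [-3.14, 0.044, 0.0]
force: [-0.2, -0.1, -3.4]
opening: 0.0135
gripper_force: 55.0
scene ((547.8560791015625, -434.3299560546875), (85.6308822631836, 133.40896606445312), 88.1919174194336) 0.1302 [ 0.001 -0.009  0.13 ]
side ((545.5748901367188, -436.35528564453125), (83.32750701904297, 133.6277313232422), 88.65252685546875) 0.1286 [0.003 0.008 0.129]
28.8333 [ 0.5462 -0.4358  0.1526] yaw -1.565767100604395 
 [[ 1.    -0.027  0.   ]
 [-0.027 -1.     0.   ]
 [ 0.    -0.    -1.   ]] [-0.10360916  0.14251312 -3.04804581]
scene 609 ((545.4837646484375, -436.1138610839844), (111.7602310180664, 168.17776489257812), 88.14029693603516)
side 492 ((543.4278564453125, -439.10699462890625), (111.78780364990234, 165.80735778808594), 87.97044372558594)
```

View pics/pre.png

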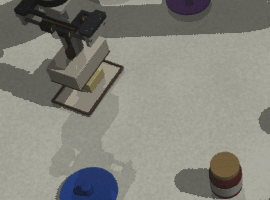

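The cover, at (80,60) in the crop, is square with the dish and almost centred over it. I'll correct by 2 mm and lower it.

```bash
python3 -m inch '{"travel": [[-0.002,0.002,0.004],[-0.002,0.002,0.012],[-0.002,0.002,0.022],[-0.002,0.002,0.033],[-0.002,0.002,0.044],[-0.002,0.002,0.054],[-0.002,0.002,0.062],[-0.002,0.002,0.068],[-0.002,0.002,0.071],[-0.002,0.002,0.072]], "spin": [0,0,0,0,0,0,0,0,0,0]}'
python3 -m inch '{"travel": [[0,0,0.001],[0,0,0.0015],[0,0,0.002],[0,0,0.002]], "spin": [0,0,0,0]}'
```

```text
t: 29.72
tool_pos: [0.543, -0.4389, 0.0797]
orientation: [-3.141, 0.046, 0.001]
force: [-0.4, 0.1, -3.3]
opening: 0.0137
gripper_force: 55.0
t: 30.05
tool_pos: [0.5436, -0.4393, 0.0792]
orientation: [3.141, -0.046, 0.001]
force: [0.4, -0.0, -4.0]
opening: 0.0134
gripper_force: 55.0
```

Still carrying the weight with no contact yet, so down another millimetre.

```bash
python3 -m inch '{"travel": [[0,0,0.0005],[0,0,0.001],[0,0,0.001],[0,0,0.001]], "spin": [0,0,0,0]}'
python3 -m inch '{"travel": [[0,0,0],[0,0,0],[0,0,0],[0,0,0],[0,0,0],[0,0,0]], "spin": [0,0,0,0,0,0]}' 0.4
python3 -m inch '{"travel": [[0,0,-0.01],[0,0,-0.025],[0,0,-0.045],[0,0,-0.07],[0,0,-0.1],[0,0,-0.13],[0,0,-0.15],[0,0,-0.15],[0,0,-0.15],[0,0,-0.15]], "spin": [0,0,0,0,0,0,0,0,0,0]}'
python3 - <<'E'
from h import *
cover((.545,-.4375),.056)
for n,c,R,z in [("L",(.552,.417),.063,.106),("M",(.652,.222),.053,.086),("S",(.462,.096),.043,.066)]:
    print(n); held(c,R,z)
img,_=optics.read_camera("scene"); save(img,'end')
E
```

```text
t: 30.38
tool_pos: [0.5436, -0.4393, 0.0786]
orientation: [3.141, -0.046, 0.001]
force: [-1.0, 2.4, 4.0]
opening: 0.0138
gripper_force: 55.0
t: 30.88
tool_pos: [0.5433, -0.4391, 0.0775]
orientation: [3.141, -0.046, -0.0]
force: [-0.0, -0.0, 0.2]
opening: 0.0489
gripper_force: 0.0
t: 31.72
tool_pos: [0.5432, -0.439, 0.2277]
orientation: [3.141, -0.046, 0.0]
force: [0.0, 0.2, 0.7]
opening: 0.0557
gripper_force: 0.0
scene ((545.0343627929688, -438.6894836425781), (85.7393569946289, 136.27163696289062), 88.84005737304688) 0.0567 [-0.002 -0.003  0.057]
side ((543.1341552734375, -439.60125732421875), (84.54630279541016, 134.97470092773438), 88.81951904296875) 0.0547 [0.001 0.001 0.055]
31.8167 [ 0.5426 -0.4385  0.2258] yaw -1.6745987076207596 
 [[ 1.    -0.029 -0.002]
 [-0.029 -1.     0.002]
 [-0.002 -0.002 -1.   ]] [-0.48921049  0.21884787  0.31424903]
L
scene x y ztop R tiltx tilty [ 0.5543  0.42    0.1066  0.0628 -0.0022  0.0027] 2062
side x y ztop R tiltx tilty [ 0.5509  0.4165  0.104   0.0633 -0.0014  0.0018] 455
31.9167 [ 0.5427 -0.4385  0.2257] [0.2 0.2 0.3]
M
scene x y ztop R tiltx tilty [ 0.6538  0.2239  0.0868  0.053   0.003  -0.0043] 1469
side x y ztop R tiltx tilty [ 0.6512  0.2215  0.0843  0.0524 -0.0044  0.0041] 385
32.0167 [ 0.5429 -0.4387  0.2262] [-0.7  0.4  0.9]
S
scene x y ztop R tiltx tilty [ 4.641e-01  9.860e-02  6.680e-02  4.240e-02  9.000e-04 -1.000e-04] 626
side x y ztop R tiltx tilty [ 0.4611  0.0943  0.0646  0.0424  0.0028 -0.0018] 345
32.1167 [ 0.5431 -0.439   0.2269] [0.5 0.4 0.2]
```

View pics/end.png

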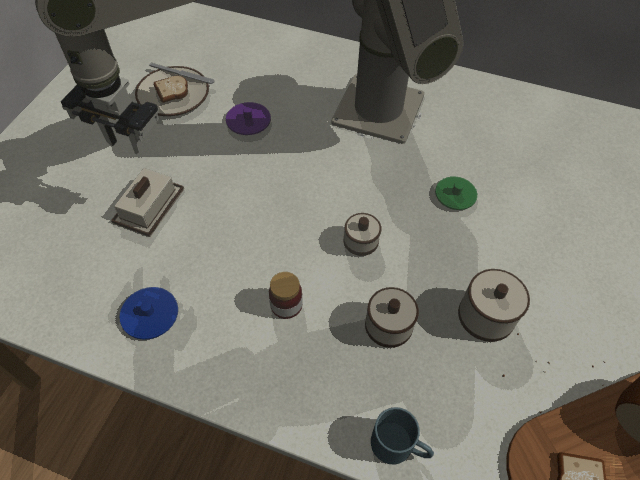

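All three pots are closed, at (495,303), (391,315) and (362,232), and the cover sits inside the dish rim at (146,203). The gripper is clear of everything.

```bash
python3 -c "
from plant import close_job
print(close_job())"
```

```text
the job is handed in; nothing more can be done
None
```

I handed the job in: all three lids are seated level on their own pots within about 2 mm of centre by camera measurement, the butter cover is inside the dish rim, and the pots, dish and jar look unmoved; the judge's verdict was not shown.

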